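# Slip a brass plate under the spring clip of an engraver's plate holder

## Robot

A 6-joint arm with a two-finger parallel gripper is mounted at the origin on the work surface; the furniture and walls round the work are solid. World frame = base frame: x ahead of the robot, y to its left, z up, the work surface at z = 0. Lengths are in m, angles in rad, forces in N, time in s.
With the tool pointing down it reaches from about 0.325 to 0.75 m from the base axis. Payload 7.6 kg.
Tool frame: the origin (TCP) lies midway between the tips of the shut fingers; the grasp point (between the pads) lies 19 mm behind it (env.grip_point_offset is the z of the grasp point in the tool frame, in m); z points along the fingers, x is the direction in which the jaws open and shut, and the axes are right-handed (so a half turn about z gives the same grasp; the last joint's range is limited). The gripper opens to 85 mm and grips with 20 to 120 N. Pads are 22 mm wide; open, the fingers measure 114 mm over their backs; the gripper's body (76 mm by 85 mm) begins 54 mm behind the grasp point. The pads swing forward as they close: fully open they stand 13 mm farther back than shut.
Start: joints at [-1.269, 0.052, 1.401, -0, 1.689, -0.07], TCP at [0.191, -0.489, 0.2] pointing down, gripper open.
Joint ranges: [-2.9, 2.9], [-0.91, 2.17], [0.12, 2.37], [-1.06, 4.2], [0.26, 2.73], [-2.93, 2.93]. Speed limits (rad/s): [2.57, 2.57, 3.01, 3.14, 3.14, 3.14].

## Interface

Orientations are given as a 3x3 rotation matrix whose columns are the frame's x, y, z axes.
In Python, from workcell import env gives the robot as it stands. The module is installed in compiled form; this text tells all that it offers.
- The arm moves only by the tool carry_out, never from a script. Its argument "deltas" is a list that holds one entry, the list of rows, each a list of 5 numbers: the shift along the tool's x, y, z in mm, then the turn about the tool's z in degrees, then the opening, from 0 (shut) to 1 (fully open). A call has 1 to 12 rows; each row is the pose to reach, as a shift and turn from the pose commanded when the call began, along the tool's axes at that moment; what a row does not reach only later rows make up. A row lasts 1/12 s, in which the tool goes at most 41.7 mm and 7.16 degrees, less where a joint would pass 70% of its speed; a pose out of reach is approached as far as the arm can. A call with a gripper value outside its range is refused whole. The fingers move at their own pace and stop on an object; "newtons" is the grip in N (left out, the last holds). Time passes only in rows, so rows that repeat a pose let the fingers close. It gives the time, the measured TCP pose, the force and the opening at its end, in the units of the state.
- env.get_obs(): the state, without advancing time (a new reading comes with each control period).
- env.snapshot(name): name is "side" or "top" or "wrist"; returns a dict with "color" (480x640x3 uint8, red, green, blue), "depth" (480x640 float32, m along the optical axis (not along the pixel's ray), 0 where there is no reading), "fx", "fy", "cx", "cy" (pixels), "R" (3x3) and "t" (3): a world point X has camera coordinates R X + t. Camera axes: x right, y down, z forward; pixel columns grow to the right and rows downward; lengths in m; the calibration is good to about 2 mm. A picture is of the moment at which its call begins.
- env.job_done(): hands the job in, once; it reports no verdict.
The state is a dict: "t": time; "joint_pos": joint angles; "qvel": joint speeds; "effort": joint torques, N m; "eef_pos": TCP position; "tool_rot": TCP orientation; "ft_force": force on the tool from outside, world axes, zero at the start; "ft_torque": the same for the moment, N m; "opening": finger opening in m.
Only numpy, scipy, OpenCV 4.12 (cv2) and the standard library are available. Lean on these libraries where they do the work, as an engineer would, in place of code of your own. Each camera call takes 0.05 s, during which the arm holds its last target.

## Task

Load the loose brass plate into the plate holder so that it can be engraved, with the fingertips only. With one fingertip hold the clip's thumb plate right down, so that its jaw stands raised, and meanwhile with the other fingertip push the brass plate along the deck, beneath the jaw, until it is fully home against the end stop; then let the clip come down on the plate and take the hand away. Push the brass plate flat along the deck, never pick it up, and leave the graver, the steel bar and the tweezers beside the holder alone.

Things in the scene. Friction and masses are not known exactly. Their poses are not given: they have to be found in the camera images.
- plate_holder: Plate holder, fixed to the bench: grey metal base 166 x 104 x 12 mm; its flat top, the deck, is 12 mm above this origin. Origin: on the underside, below the centre line of the channel; x runs along the channel to the end stop, y to the side where the clip is hinged, z up. The base reaches from x = -92 to +74 mm and y = -34 to +70 mm.
- end_stop (a point): Foot of the end stop's face on the channel's centre line, at deck level: x = +60 mm in the holder's frame. The stop is a steel block 50 mm wide, 12 mm high over the deck.
- channel_mouth (a point): Centre of the channel's flared mouth at deck level, holder x = -6 mm. From x = 24 to 60 mm two steel fences 8 mm high leave a channel 40 mm wide (y = -20 to +20 mm); from x = 24 back to x = -6 mm they flare out to a mouth about 55 mm wide; behind that the deck is open. Polished metal: the plate slides easily.
- brass_plate: Loose brass plate, 52 mm long (its x), 38 wide (its y), 6 thick, about 0.1 kg, two small screw holes. Origin: centre of its underside. At the start it lies on the deck, its front end in the mouth, centre at holder x = -30 to -14 mm, its length along the channel to within 0.06 rad and 2 mm. Home, its front edge touches the end stop and its centre is at holder x = +34 mm, y within 1 mm of 0.
- spring_clip (a joint): Angle of the sprung clip about its hinge rod, rad: 0 shut (jaw lip 1 mm over the deck, barring the way to the plate), 0.45 thumb plate fully down (firm stop; lip about 11 mm over the deck), about 0.20 with the jaw resting on the brass plate. A spring drives it to 0; pressing the thumb plate takes about 3 N to start, 6 to 7 N to hold fully down.
- thumb_plate (a point): Middle of the top of the clip's thumb plate, a steel strip 108 mm long (holder x = -88 to +20 mm), 24 mm broad. Shut, it slopes up away from the hinge, its outer edge about 20 mm above the deck. Fully down it lies level, top 2.5 mm above the deck, at holder y = 44 to 68 mm: a fingertip on it is as low as the brass plate's edge. A finger may press and slide anywhere on it.
- jaw_lip (a point): Lowest point of the clip's jaw lip. The jaw is a bent steel strip 20 mm wide over the channel at holder x = 32 to 52 mm; the lip is at about y = +9 mm. The clip's hinge axis runs along holder x at y = 32 mm, 11 mm above the deck; hinge lugs and barrel stand up to 17 mm above the deck, from x = -86 to +65 mm.
- graver: Bystander: graver with a turned wooden handle, 126 mm long, 26 mm high, lying loose along the holder's -y side, about 66 mm from the channel's centre line.
- steel_bar: Bystander: plain steel bar 62 x 19 x 13 mm lying loose beyond the graver.
- tweezers: Bystander: steel tweezers, 120 mm long, lying loose along the holder's +y side, about 100 mm from the channel's centre line.
There are look-alikes about, which are no part of the job. Of the things that look like the brass_plate, the smallest one is meant.

How it is judged:
On the way, in this order (a step that is already met when the one before it is completed fails the run):
1. a fingertip holds the clip's thumb plate down and the jaw stands raised, the brass plate not yet beneath it (value of joint spring_clip above 0.34 rad and contact force between the fingers and spring_clip above 1 N and x of brass_plate in the frame of plate_holder below 0.006 m), for 0.1 s.
2. with the clip still held down by a fingertip, the brass plate has been pushed beneath the raised jaw, home against the end stop (value of joint spring_clip above 0.3 rad and contact force between the fingers and spring_clip above 1 N and x of brass_plate in the frame of plate_holder above 0.0315 m), for 0.1 s.
At the end, for the whole second after the job is handed in: The brass plate lies flat on the deck between the fences, its front edge within 2.5 mm of the end stop, and the released clip's jaw rests on it and presses it down with more than 1 N; plate at rest (x of brass_plate in the frame of plate_holder above 0.0315 m and z of brass_plate in the frame of plate_holder below 0.0135 m and angle between the x axis of brass_plate and the x axis of plate_holder, either way round below 0.09 rad and angle between brass_plate's own z axis and vertical below 0.05 rad and contact force between spring_clip and brass_plate above 1 N and value of joint spring_clip between 0.14 and 0.27 rad and linear speed of brass_plate below 0.01 m/s); the robot touches nothing.
It fails at once if the brass plate is lifted off the deck or tipped (z of brass_plate in the frame of plate_holder above 0.018 m or angle between brass_plate's own z axis and vertical above 0.2 rad).
It fails at once if the graver, the steel bar or the tweezers are moved more than 20 mm (distance of any of graver, steel_bar, tweezers from where it was at the start of the episode above 0.02 m).
It also fails if it takes over 35 s, if anything falls off the work surface, if the arm or the gripper's body presses on something with over 40 N, if the wrist force passes 120 N, or if a joint passes its speed limit or range.

## Working session

There is one attempt and no reset: what is moved stays moved. The work goes in short steps, Python scripts to look and compute and a tool call to move; the robot and the scene stay as the last step left them, time stands still between calls to the robot, and variables do not carry over. Pictures are saved under pics/ and viewed, and the job is handed in when it is done.

Besides the shell and the picture viewer there is one more tool, called after "Request:" by a JSON object that holds its "api" and its "payload", one argument or row to a line. carry_out: Moves the arm, as the interface text tells. Its arguments: {"type":"object","properties":{"deltas":{"type":"array"},"newtons":{"type":"number"}},"required":["deltas"]}

```bash
mkdir -p pics
cat > h.py <<'E'
import numpy as np, cv2
from workcell import env
def snap(n,f):
    s=env.snapshot(n); cv2.imwrite('pics/'+f,s['color'][:,:,::-1]); np.savez('pics/'+f+'.npz',**s); return s
def pt(s,u,v,z=None):
    d=np.array([(u-s['cx'])/s['fx'],(v-s['cy'])/s['fy'],1.]); R=np.array(s['R']);t=np.array(s['t'])
    if z is None: return R.T@(d*s['depth'][int(v),int(u)]-t)
    o=-R.T@t; r=R.T@d; return o+r*(z-o[2])/r[2]
E
python3 - <<'E'
from h import *
for n in ['side','top','wrist']:
    s=snap(n,n+'0.png'); print(n,s['fx'],np.array(s['R']).round(3).tolist(),np.array(s['t']).round(3))
o=env.get_obs(); print({k:np.round(v,3).tolist() for k,v in o.items()})
E
```

```text
side 618.2006339635689 [[0.162, 0.987, -0.017], [0.798, -0.141, -0.586], [-0.581, 0.081, -0.81]] [-0.148 -0.399  1.508]
top 539.7957637521132 [[-0.025, -0.999, -0.027], [-0.997, 0.026, -0.073], [0.073, 0.025, -0.997]] [0.089 0.533 0.904]
wrist 381.9788699884636 [[0.365, -0.931, -0.001], [-0.883, -0.346, 0.317], [-0.296, -0.115, -0.948]] [-0.525 -0.042  0.381]
{'t': 0.15, 'joint_pos': [-1.269, 0.053, 1.401, -0.0, 1.689, -0.07], 'qvel': [-0.0, -0.002, -0.003, -0.001, -0.001, -0.0], 'effort': [0.001, -38.195, -36.042, -0.0, 0.005, -0.0], 'eef_pos': [0.191, -0.489, 0.2], 'tool_rot': [[0.363, -0.932, -0.0], [-0.932, -0.363, 0.001], [-0.001, -0.0, -1.0]], 'ft_force': [-0.537, -0.407, -0.164], 'ft_torque': [0.02, 0.011, -0.027], 'opening': 0.085}
```

View pics/side0.png

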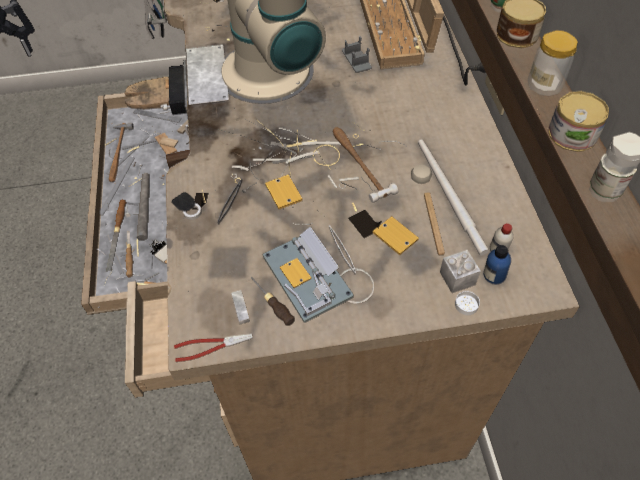

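View pics/top0.png

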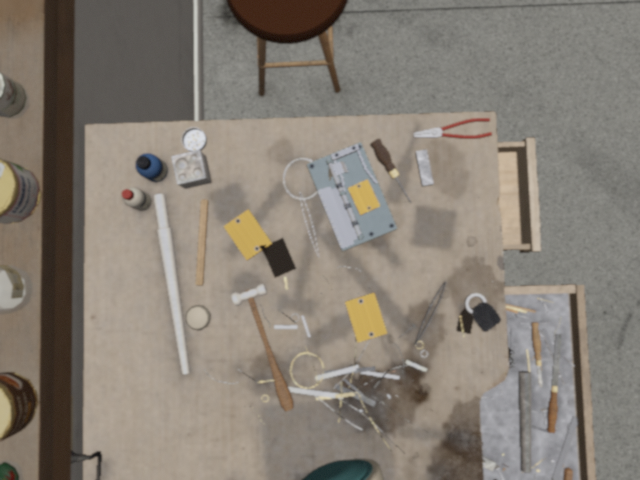

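View pics/wrist0.png

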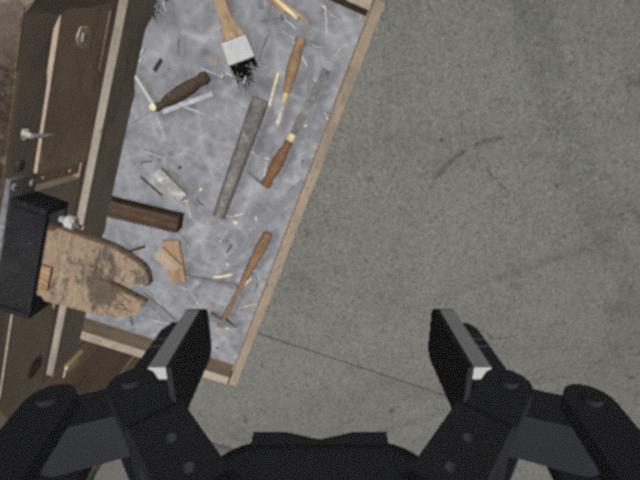

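The top view shows the holder at about (352,196), with the plate on it at (364,197). The stop end points up-left (+x world), and the thumb plate is on the left (+y). Next I'll zoom in.

Run:
```python
import cv2
a=cv2.imread('pics/top0.png')[120:260,270:450]; cv2.imwrite('pics/topz.png',cv2.resize(a,None,fx=4.2,fy=4.2,interpolation=2))
a=cv2.imread('pics/side0.png')[215:330,220:380]; cv2.imwrite('pics/sidez.png',cv2.resize(a,None,fx=5,fy=5,interpolation=2))
```

```text
(no output)
```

View pics/topz.png

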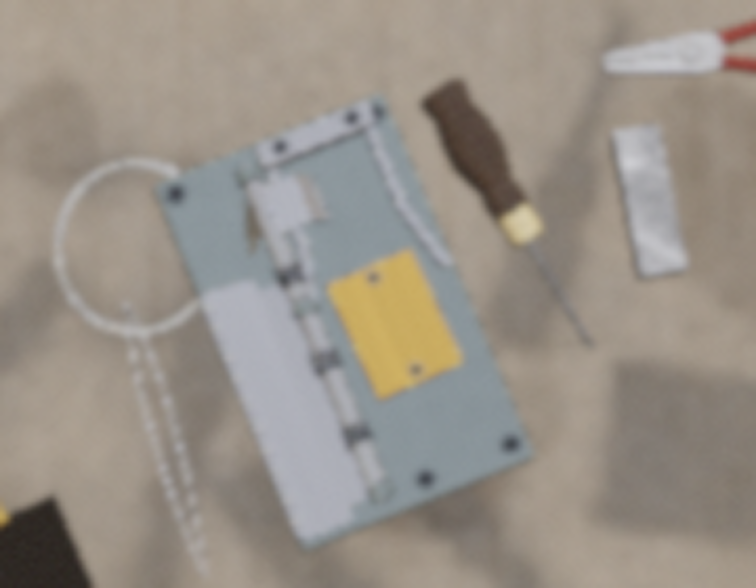

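View pics/sidez.png

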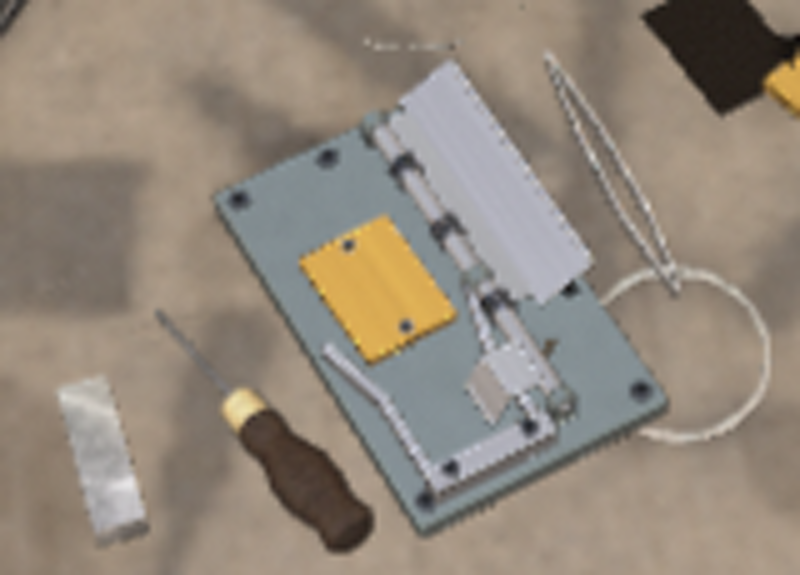

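```bash
cat >> h.py <<'E'
def fit(P,Q): # P holder 2d -> Q world 2d rigid
    P=np.array(P);Q=np.array(Q);p=P-P.mean(0);q=Q-Q.mean(0)
    a=np.arctan2((p[:,0]*q[:,1]-p[:,1]*q[:,0]).sum(),(p*q).sum()); R=np.array([[np.cos(a),-np.sin(a)],[np.sin(a),np.cos(a)]])
    t=Q.mean(0)-R@P.mean(0); return a,t,(Q-(P@R.T+t))
E
python3 - <<'E'
from h import *
H=[(.074,-.034),(.074,.070),(-.092,-.034)]
for n,px,off,sc in [('top',[(380,95),(157,185),(533,452)],(270,120),4.2),('side',[(425,533),(668,403),(212,193)],(220,215),5)]:
    s=dict(np.load(f'pics/{n}0.png.npz')); Q=[pt(s,off[0]+(u+.5)/sc-.5,off[1]+(v+.5)/sc-.5,.012)[:2] for u,v in px]
    a,t,r=fit(H,Q); print(n,a,t,(r*1000).round(1).tolist())
    m=cv2.inRange(cv2.cvtColor(s['color'],cv2.COLOR_RGB2HSV),(15,130,120),(32,255,255))
    for c in cv2.findContours(m,0,1)[0]:
        if cv2.contourArea(c)<150: continue
        b=cv2.minAreaRect(c); Qw=np.array([pt(s,*p,.018)[:2] for p in cv2.boxPoints(b)])
        R=np.array([[np.cos(a),-np.sin(a)],[np.sin(a),np.cos(a)]])
        print(b,((Qw-t)@R*1000).round(1).tolist(), ((Qw.mean(0)-t)@R*1000).round(1))
E
```

```text
top 0.3629070442870448 [0.6181288  0.00099608] [[-2.1, 0.9], [-0.3, -2.7], [2.4, 1.8]]
((365.4405517578125, 317.0567932128906), (40.21623992919922, 27.86463737487793), 72.89727020263672) [[-174.4, 95.8], [-178.6, 48.7], [-245.7, 55.1], [-241.5, 102.0]] [-210.1   75.4]
((247.80767822265625, 234.96151733398438), (40.21576690673828, 28.01236343383789), 56.3099365234375) [[24.8, 239.8], [34.5, 192.5], [-33.9, 178.3], [-43.5, 225.3]] [ -4.5 209. ]
((363.5, 197.0), (25.98160743713379, 18.368717193603516), 65.224853515625) [[2.2, 16.4], [3.6, -15.3], [-41.3, -16.8], [-42.7, 14.8]] [-19.6  -0.2]
side 0.35634350304393636 [6.21143925e-01 2.12536206e-04] [[0.8, 1.6], [-0.0, -1.7], [-0.8, 0.1]]
((295.1006774902344, 272.4295349121094), (26.215423583984375, 19.82541275024414), 55.00798034667969) [[-43.7, -20.9], [-50.9, 17.1], [5.0, 18.6], [11.3, -18.5]] [-19.6  -0.9]
((394.9179992675781, 234.598388671875), (39.563392639160156, 25.09522819519043), 39.80556869506836) [[-26.6, 170.5], [-50.5, 222.9], [30.5, 239.4], [51.8, 188.3]] [  1.3 205.3]
((283.17205810546875, 191.1765899658203), (32.44197463989258, 25.33047866821289), 61.69924545288086) [[-243.1, 46.5], [-248.9, 101.3], [-165.2, 92.5], [-160.8, 39.7]] [-204.5   70. ]
((560.0, 44.0), (26.0, 34.0), 90.0) [[-335.6, 871.1], [-292.1, 943.2], [-216.5, 872.6], [-258.2, 803.1]] [-275.6  872.5]
```

Request:
{"api": "carry_out", "payload": {
  "deltas": [
    [[-10,-16,0,0,0.5],[-30,-47,0,0,0.5],[-50,-79,0,0,0.5],[-72,-113,0,0,0.5],[-94,-148,0,0,0.5],[-116,-182,0,0,0.5],[-138,-217,0,0,0.5],[-160,-251,0,0,0.5],[-182,-286,0,0,0.5],[-204,-320,0,0,0.5],[-226,-355,0,0,0.5],[-248,-389,0,0,0.5]]
  ]
}}

```text
t: 1.15
eef_pos: [0.4638, -0.1147, 0.2003]
tool_rot: [[0.363, -0.932, 0.0], [-0.932, -0.363, -0.0], [0.0, 0.0, -1.0]]
ft_force: [-0.2, -1.4, -0.1]
opening: 0.0426
```

Request:
{"api": "carry_out", "payload": {
  "deltas": [
    [[-22,-35,0,0,0.5],[-42,-66,0,0,0.5],[-60,-95,0,0,0.5],[-72,-115,0,0,0.5],[-80,-126,0,0,0.5],[-80,-126,0,0,0.5]]
  ]
}}

```text
t: 1.65
eef_pos: [0.5519, 0.0055, 0.1996]
tool_rot: [[0.366, -0.931, -0.001], [-0.931, -0.366, 0.0], [-0.001, 0.001, -1.0]]
ft_force: [0.3, -0.4, -0.1]
opening: 0.0428
```

Run:
```python
from h import *
s=snap('wrist','wrist1.png'); snap('top','top1.png');o=env.get_obs(); print({k:np.round(v,4).tolist() for k,v in o.items()})
```

```text
{'t': 1.75, 'joint_pos': [-0.0611, 0.1268, 1.3221, -0.0005, 1.6935, 1.1377], 'qvel': [-0.0237, -0.0177, 0.0093, 0.0012, -0.0003, -0.0001], 'effort': [1.1226, -40.5568, -36.2789, 0.0888, -0.0296, 0.0501], 'eef_pos': [0.551, 0.0031, 0.2001], 'tool_rot': [[0.3634, -0.9316, -0.0009], [-0.9316, -0.3634, -0.0005], [0.0001, 0.001, -1.0]], 'ft_force': [0.3173, -0.4077, 0.7332], 'ft_torque': [0.0134, -0.0087, 0.0078], 'opening': 0.043}
```

View pics/wrist1.png

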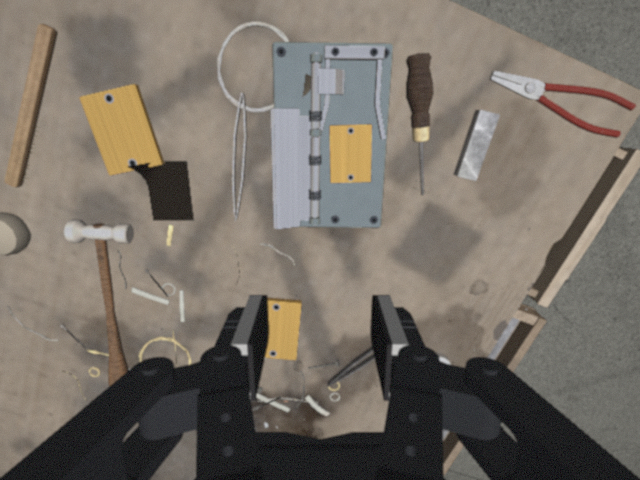

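The wrist view shows the holder square to the tool, spanning (272–391, 42–228), with the brass plate at (351,153). I'll measure from it.

Run:
```python
from h import *
s=dict(np.load('pics/wrist1.png.npz'))
a=s['color'][30:240,230:430,::-1]; cv2.imwrite('pics/w1z.png',cv2.resize(a,None,fx=2.85,fy=2.85,interpolation=2))
a=cv2.imread('pics/top1.png'); cv2.imwrite('pics/top1z.png',cv2.resize(a[100:300,250:480],None,fx=3,fy=3))
```

```text
(no output)
```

View pics/w1z.png

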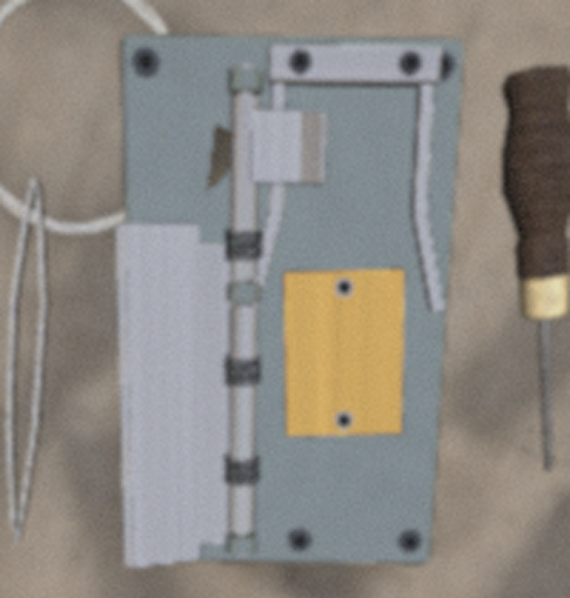

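Run:
```python
from h import *
s=dict(np.load('pics/wrist1.png.npz'))
f=lambda p,z:pt(s,230+(p[0]+.5)/2.85-.5,30+(p[1]+.5)/2.85-.5,z)[:2]
H=[(.074,.070),(.074,-.034),(-.092,-.034)]
a,t,r=fit(H,[f(p,.012) for p in [(124,37),(463,40),(428,562)]]); print(a,t,(r*1000).round(1).tolist())
R=np.array([[np.cos(a),-np.sin(a)],[np.sin(a),np.cos(a)]])
B=np.array([f(p,.018) for p in [(284,270),(403,268),(402,433),(288,436)]]); b=(B-t)@R*1000; print(b.round(1).tolist(),b.mean(0))
print('stop top front edge', [((f(p,.024)-t)@R*1000).round(1) for p in [(272,81),(442,81)]])
o=env.get_obs(); p=o['eef_pos'][:2]; print('tcp in holder',(p-t)@R*1000, 'tool yaw',np.arctan2(*o['tool_rot'][[1,0],0])+np.pi/2)
```

```text
0.3616921987800707 [0.61846653 0.00116785] [[-0.4, -1.7], [-0.6, 0.6], [1.0, 1.1]]
[[6.7, 19.2], [7.8, -18.2], [-44.4, -20.9], [-45.9, 16.7]] [-18.95666785  -0.81094971]
stop top front edge [array([60.2, 24.1]), array([ 61. , -25.9])]
tcp in holder [-62.3754997   25.67748932] tool yaw 0.3719471402277186
```

View pics/top1z.png

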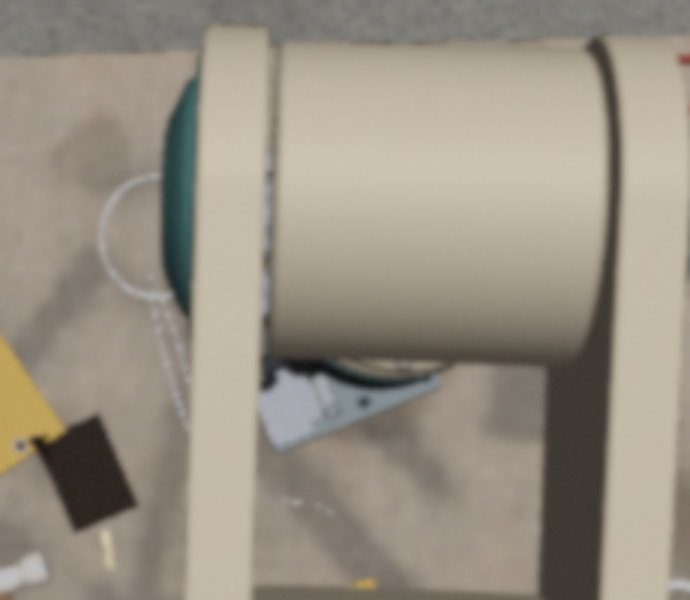

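Holder yaw is 0.362 rad. The TCP is at holder (-62, 26), and the plate's centre is at (-19, -1). I'll descend behind the plate, straddling the hinge.

Request:
{"api": "carry_out", "payload": {
  "deltas": [
    [[-1,2,15,-0.5,0.5],[-2,4,45,-0.5,0.5],[-2,4,75,-0.5,0.5],[-2,4,105,-0.5,0.5],[-2,4,130,-0.5,0.5],[-2,4,145,-0.5,0.5],[-2,4,150,-0.5,0.5],[-2,4,150,-0.5,0.5],[-2,4,150,-0.5,0.5]]
  ]
}}

```text
t: 2.5
eef_pos: [0.5473, 0.0031, 0.0517]
tool_rot: [[0.37, -0.929, 0.002], [-0.929, -0.37, -0.0], [0.001, -0.001, -1.0]]
ft_force: [0.6, -0.6, 1.3]
opening: 0.0427
```

Run:
```python
from h import *
s=snap('wrist','wrist2.png'); s=snap('side','side2.png');cv2.imwrite('pics/side2z.png',cv2.resize(s['color'][170:330,200:400,::-1],None,fx=4,fy=4,interpolation=2)[:600])
o=env.get_obs(); print({k:np.round(v,4).tolist() for k,v in o.items()})
t=np.array([.6185,.0012]);a=.3617;R=np.array([[np.cos(a),-np.sin(a)],[np.sin(a),np.cos(a)]]);print((o['eef_pos'][:2]-t)@R*1000)
```

```text
{'t': 2.6, 'joint_pos': [-0.061, 0.2123, 1.5267, -0.0002, 1.3994, 1.1299], 'qvel': [0.0036, 0.001, -0.0001, -0.0016, -0.0033, -0.0], 'effort': [-0.123, -41.5966, -33.0863, -0.007, 0.0081, -0.0032], 'eef_pos': [0.548, 0.0035, 0.0524], 'tool_rot': [[0.3709, -0.9287, 0.0032], [-0.9287, -0.3709, -0.0004], [0.0015, -0.0029, -1.0]], 'ft_force': [0.1899, -0.1442, 0.8103], 'ft_torque': [0.0326, -0.0106, 0.0327], 'opening': 0.0424}
[-65.16829509  27.0785244 ]
```

View pics/wrist2.png

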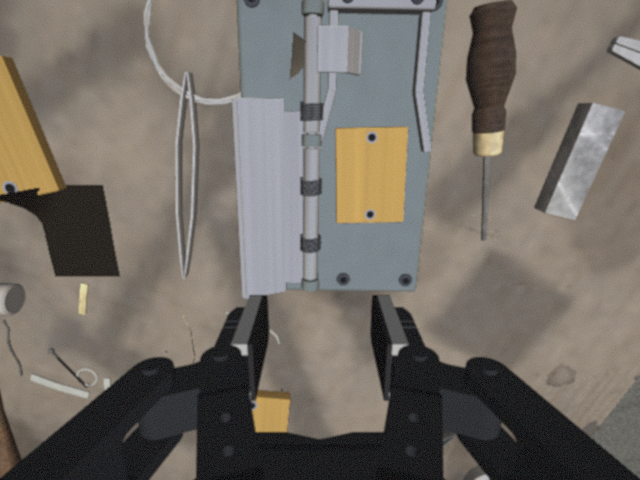

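View pics/side2z.png

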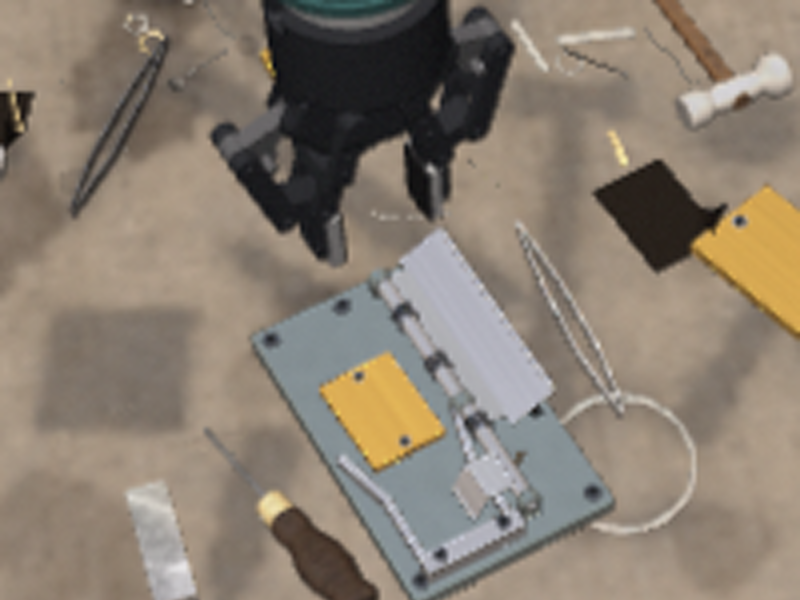

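Run:
```python
from h import *
o=env.get_obs();p=np.array(o['eef_pos']);T=np.array(o['tool_rot'])
for n in ['wrist','side']:
    s=dict(np.load(f'pics/{n}2.png.npz')); R=s['R'];t=s['t']; print('cam',-R.T@t)
    for x in (-.0214,.0214,-.036,.036):
      for y in(-.011,.011):
        c=R@(p+T@np.array([x,y,-.005]))+t; print(n,x,y,np.round([s['cx']+s['fx']*c[0]/c[2],s['cy']+s['fy']*c[1]/c[2]],0))
```

```text
cam [0.62322638 0.03331365 0.22667755]
wrist -0.0214 -0.011 [274. 262.]
wrist -0.0214 0.011 [275. 303.]
wrist 0.0214 -0.011 [363. 262.]
wrist 0.0214 0.011 [361. 303.]
wrist -0.036 -0.011 [243. 262.]
wrist -0.036 0.011 [246. 303.]
wrist 0.036 -0.011 [393. 262.]
wrist 0.036 0.011 [391. 303.]
cam [ 1.21851765 -0.03299603  0.98414553]
side -0.0214 -0.011 [309. 234.]
side -0.0214 0.011 [303. 226.]
side 0.0214 -0.011 [288. 244.]
side 0.0214 0.011 [283. 236.]
side -0.036 -0.011 [316. 231.]
side -0.036 0.011 [310. 223.]
side 0.036 -0.011 [281. 248.]
side 0.036 0.011 [276. 239.]
```

Run:
```python
from h import *
o=env.get_obs();p=np.array(o['eef_pos']);T=np.array(o['tool_rot'])
s=dict(np.load('pics/wrist2.png.npz'))
for u,v in [(376,300),(381,300),(386,300),(381,310),(376,330),(390,310),(396,340),(400,370),(395,395),(265,300),(257,300),(250,300),(248,320),(262,330),(378,297),(383,297),(378,295)]:
    if s['depth'][v,u]==0: print(u,v,'no');continue
    print(u,v,(T.T@(pt(s,u,v)-p)*1000).round(1))
s=dict(np.load('pics/side2.png.npz'))
print('side')
for u,v in [(282,233),(283,235),(284,235),(285,234),(280,230),(308,222),(309,223),(306,220)]:
    print(u,v,(T.T@(pt(s,u,v)-p)*1000).round(1))
a=cv2.imread('pics/wrist2.png')[280:400,210:430]; cv2.imwrite('pics/f2.png',cv2.resize(a,None,fx=3.6,fy=3.6,interpolation=2))
```

```text
376 300 [ 22.4 -10.7 -42.1]
381 300 [ 24.6 -10.  -40.9]
386 300 [ 26.4 -10.4 -41.6]
381 310 [ 23.5  -9.7 -48. ]
376 330 [ 22.3  -0.3 -46.8]
390 310 [ 26.4 -10.9 -50.2]
396 340 [ 25.2 -10.3 -68.3]
400 370 [ 23.  -11.8 -85. ]
395 395 [  18.4  -17.  -100.7]
265 300 [-20.8  -9.6 -40.1]
257 300 [-23.6 -10.5 -41.8]
250 300 [-26.3 -10.7 -42.1]
248 320 [-24.6 -10.2 -56.1]
262 330 [-20.7  -2.9 -50.9]
378 297 [ 23.5 -10.9 -40. ]
383 297 [ 25.7 -10.1 -38.5]
378 295 [ 23.9 -10.5 -37.7]
side
282 233 [ 29.7  -7.  -41.2]
283 235 [ 30.3 -11.8 -41.2]
284 235 [ 28.7 -12.6 -41. ]
285 234 [ 26.5 -12.5 -42.3]
280 230 [ 32.9  -7.4 -53. ]
308 222 [-20.6 -13.  -45.4]
309 223 [-22.3 -13.3 -41.6]
306 220 [-19.1  -8.7 -47.6]
```

View pics/f2.png

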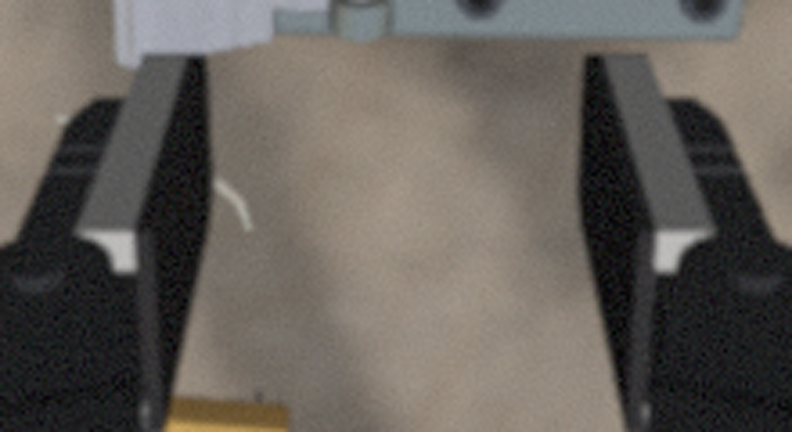

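Run:
```python
from h import *
s=dict(np.load('pics/wrist2.png.npz'))
for n,q in [('wrist',[(380,270),(370,180),(450,280),(600,250),(262,200),(240,200)]),('side',[(275,255),(250,265),(297,270),(330,200)])]:
    s=dict(np.load(f'pics/{n}2.png.npz'))
    for u,v in q: print(n,u,v,(pt(s,u,v)*1000).round(1))
s=dict(np.load('pics/wrist0.png.npz')); print(-s['R'].T@s['t'])
for u,v in [(455,315),(445,320),(190,315)]: print((pt(s,u,v)*1000).round(1))
```

```text
wrist 380 270 [550.3 -36.   13.1]
wrist 370 180 [599.   -6.5  19.3]
wrist 450 280 [556.5 -85.2   0.7]
wrist 600 250 [ 610.4 -161.8    2.5]
wrist 262 200 [568.6  44.1  27. ]
wrist 240 200 [566.4  54.3  34.1]
side 275 255 [554.7 -39.7  12.5]
side 250 265 [559.1 -89.4  -2.4]
side 297 270 [596.3  -3.1  14. ]
side 330 200 [428.7  86.9  -2.7]
[ 0.267119   -0.45946882  0.37455682]
[ 219.2 -530.2  254. ]
[ 217.5 -526.   257.3]
[ 184.  -441.8  253.2]
```

Run:
```python
from h import *
print(env.grip_point_offset,[x for x in dir(env) if x[0]!='_'])
o=env.get_obs();p=np.array(o['eef_pos']);T=np.array(o['tool_rot'])
s=dict(np.load('pics/wrist2.png.npz'))
for u,v in [(318,436),(318,445),(318,460),(280,440)]:
    print(u,v,s['depth'][v,u],(T.T@(pt(s,u,v)-p)*1000).round(1))
print((T.T@(-s['R'].T@s['t']-p)*1000).round(1))
# min depth-derived tip: all points near finger B column
s=dict(np.load('pics/side2.png.npz'))
P=[]
for v in range(205,250):
  for u in range(265,320):
    q=T.T@(pt(s,u,v)-p)*1000
    if -110<q[2]<-0 and abs(q[0])<50 and abs(q[1])<20:P.append(q)
P=np.array(P);print(len(P),np.percentile(P[:,2],[100,98,95,90,50]))
```

```text
-0.0187 ['MotionError', 'get_obs', 'grip_point_offset', 'job_done', 'snapshot']
318 436 0.2893396 [ -0.3 154.9  51.7]
318 445 0.08418751 [   0.2  -10.8 -109. ]
318 460 0.08049603 [   0.2  -10.9 -112.9]
280 440 0.08654745 [  -8.4   -9.9 -106.8]
[   0.5  -81.5 -174.1]
574 [-32.02525033 -37.95416086 -41.00299355 -45.4127199  -78.02356386]
```

Depth from both cameras puts the real fingertips about 38 mm above the reported TCP. The side and wrist views agree, and the deck depth checks out. I'll descend carefully by force rather than trust the TCP z.

Request:
{"api": "carry_out", "payload": {
  "deltas": [
    [[0,0,5,0,0.5],[0,0,10,0,0.5],[0,0,15,0,0.5],[0,0,20,0,0.5],[0,0,20,0,0.5]]
  ]
}}

```text
t: 3.02
eef_pos: [0.5461, 0.004, 0.0288]
tool_rot: [[0.371, -0.928, -0.002], [-0.928, -0.371, 0.0], [-0.001, 0.002, -1.0]]
ft_force: [0.5, -0.0, -0.6]
opening: 0.043
```

```bash
cat >> h.py <<'E'
def rep(k):
    s=snap('wrist',f'wrist{k}.png'); s=snap('side',f'side{k}.png');cv2.imwrite(f'pics/side{k}z.png',cv2.resize(s['color'][190:330,220:380,::-1],None,fx=4.2,fy=4.2,interpolation=2))
    o=env.get_obs()
    t=np.array([.6185,.0012]);a=.3617;R=np.array([[np.cos(a),-np.sin(a)],[np.sin(a),np.cos(a)]]);print('t',o['t'],'holder xy',((o['eef_pos'][:2]-t)@R*1000).round(1),'z',o['eef_pos'][2]*1e3,'F holder',(R.T@o['ft_force'][:2]).round(1),o['ft_force'][2].round(1),'T',o['ft_torque'].round(2),'yaw',np.arctan2(*o['tool_rot'][[1,0],0])+np.pi/2,o['opening'])
    T=np.array(o['tool_rot']);p=np.array(o['eef_pos']);s=dict(np.load(f'pics/wrist{k}.png.npz'))
    P=np.array([T.T@(pt(s,u,v)-p)*1000 for v in range(280,320) for u in list(range(240,275))+list(range(365,395)) if s['depth'][v,u]>0])
    P=P[(abs(P[:,2]+60)<40)&(abs(P[:,0])<40)&(abs(P[:,1])<13)]
    print('tip toolz',np.percentile(P[:,2],[90,95,98]) if len(P) else None)
E
python3 -c "
from h import *
rep(3)"
```

```text
t 3.1167 holder xy [-66.1  28. ] z 29.97870476747829 F holder [ 0.1 -0.2] 0.3 T [ 0.03 -0.03 -0.01] yaw 0.38064859109610594 0.042797700880685456
tip toolz [-37.5786409  -36.32556882 -34.47665883]
```

View pics/side3z.png

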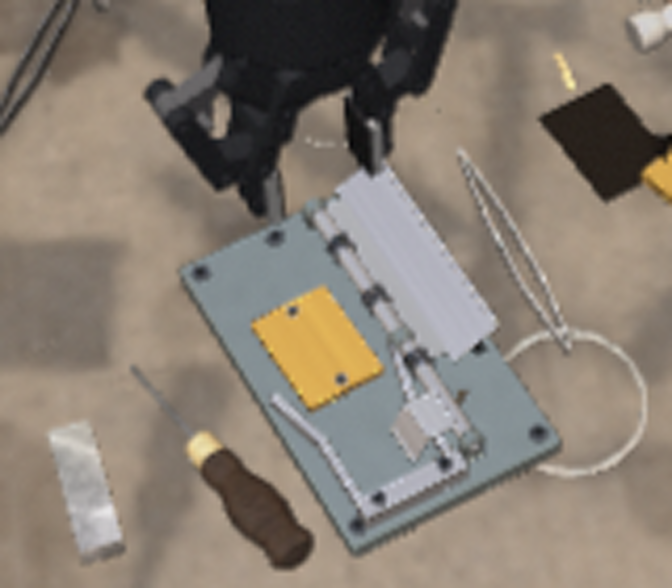

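Request:
{"api": "carry_out", "payload": {
  "deltas": [
    [[0,0,8,1,0.5],[1,0,16,1,0.5],[1,0,24,1,0.5],[1,0,30,1,0.5],[1,0,34,1,0.5],[1,0,34,1,0.5]]
  ]
}}

```text
t: 3.62
eef_pos: [0.5465, 0.003, -0.0051]
tool_rot: [[0.355, -0.935, -0.002], [-0.935, -0.355, 0.0], [-0.001, 0.002, -1.0]]
ft_force: [0.6, 0.1, 0.7]
opening: 0.0427
```

```bash
python3 -c "
from h import *
rep(4)"
```

```text
t 3.7167 holder xy [-65.9  26.9] z -3.711089826646613 F holder [ 0.4 -0.7] -0.2 T [ 0.04  0.03 -0.01] yaw 0.36307893767894295 0.04262430109917772
tip toolz [-26.66518678 -26.11425195 -25.53399656]
```

View pics/side4z.png

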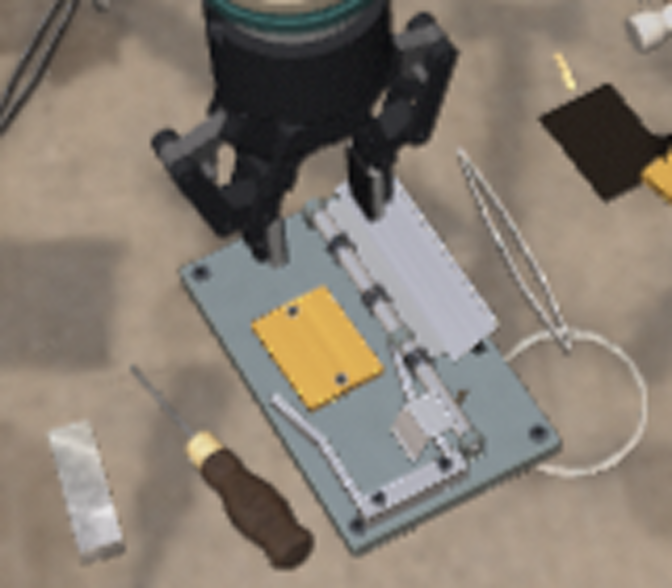

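View pics/wrist4.png

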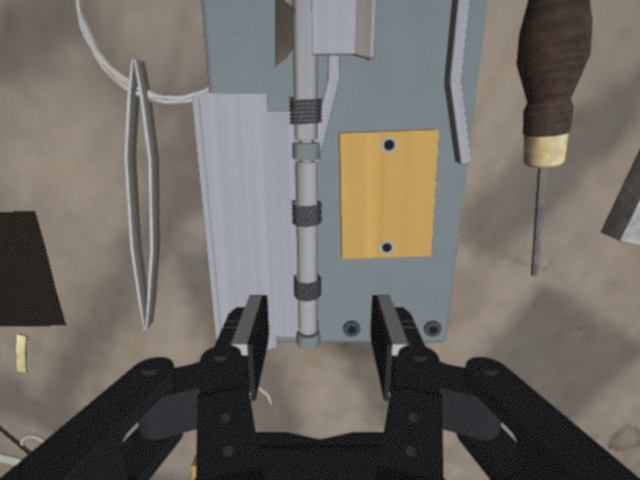

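Request:
{"api": "carry_out", "payload": {
  "deltas": [
    [[0,0,3,0,0.5],[0,0,6,0,0.5],[0,0,9,0,0.5],[0,0,12,0,0.5],[0,0,12,0,0.5]]
  ]
}}

```text
t: 4.13
eef_pos: [0.5481, 0.0026, -0.0152]
tool_rot: [[0.355, -0.935, 0.002], [-0.935, -0.355, -0.001], [0.001, -0.002, -1.0]]
ft_force: [-0.6, -1.5, 5.7]
opening: 0.0428
```

```bash
python3 -c "
from h import *
rep(5)"
```

```text
t 4.2333 holder xy [-65.3  26.3] z -14.86575303659736 F holder [-0.5 -0.4] 5.1 T [-0.03  0.11 -0.02] yaw 0.3629527266770858 0.04267030209006927
tip toolz [-28.00782219 -27.70163959 -27.41510484]
```

View pics/side5z.png

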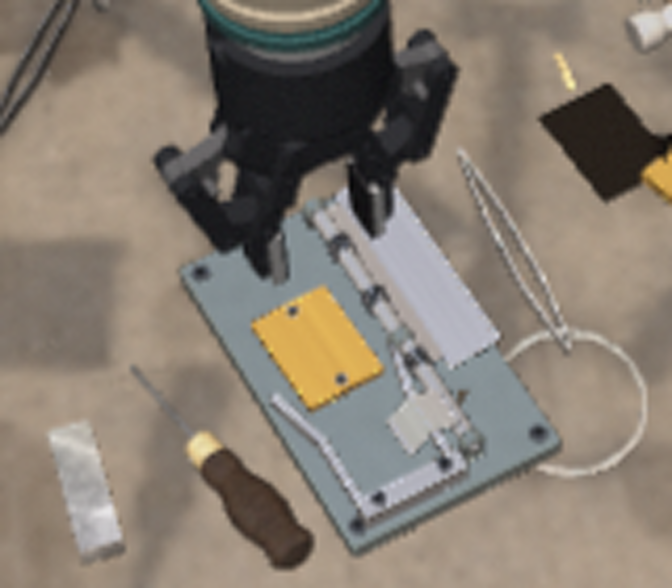

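In contact: 5 N, and the clip is rising. I'll press down to the firm stop.

Request:
{"api": "carry_out", "payload": {
  "deltas": [
    [[0,0,2,0,0.5],[0,0,4,0,0.5],[0,0,4,0,0.5],[0,0,4,0,0.5]]
  ]
}}

```text
t: 4.57
eef_pos: [0.5485, 0.0019, -0.0181]
tool_rot: [[0.355, -0.935, 0.003], [-0.935, -0.355, -0.002], [0.003, -0.002, -1.0]]
ft_force: [-2.2, -4.1, 9.3]
opening: 0.0427
```

Request:
{"api": "carry_out", "payload": {
  "deltas": [
    [[0,0,1,0,0.5],[0,0,2,0,0.5],[0,0,2,0,0.5],[0,0,2,0,0.5]]
  ]
}}

```text
t: 4.9
eef_pos: [0.5487, 0.0018, -0.0188]
tool_rot: [[0.355, -0.935, 0.003], [-0.935, -0.355, -0.002], [0.003, -0.002, -1.0]]
ft_force: [-7.3, -4.9, 18.0]
opening: 0.0426
```

```bash
python3 -c "
from h import *
rep(6)"
```

```text
t 5.0 holder xy [-65.1  25.3] z -18.754944078030793 F holder [-8.1 -1.3] 18.1 T [-0.42  1.26  0.17] yaw 0.36288411904182105 0.04238410550899193
tip toolz [-31.96070125 -31.64175936 -31.27557192]
```

View pics/side6z.png

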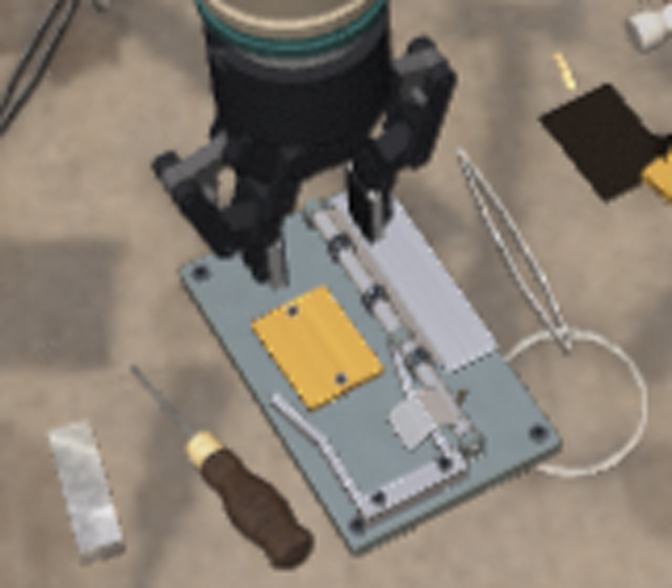

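View pics/wrist6.png

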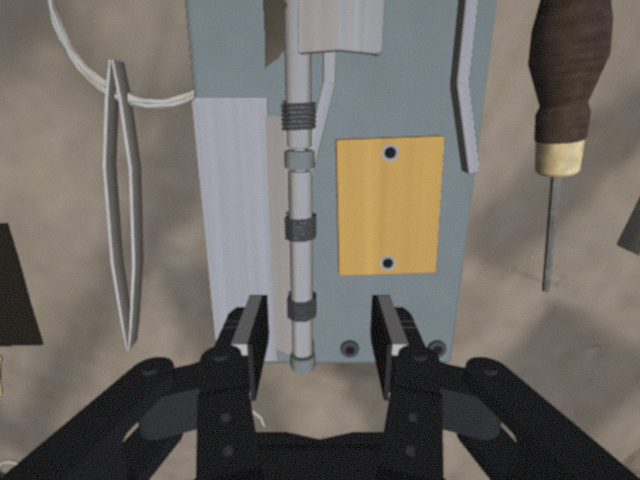

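```bash
cat >> h.py <<'E'
def clip(k):
    s=dict(np.load(f'pics/wrist{k}.png.npz')); a=.3617;R=np.array([[np.cos(a),-np.sin(a)],[np.sin(a),np.cos(a)]])
    P=[]
    for v in range(100,340,2):
        for u in range(150,300,2):
            if s['depth'][v,u]>0:
                q=pt(s,u,v); h=(q[:2]-[.6185,.0012])@R*1000; P.append([*h,q[2]*1000-12])
    P=np.array(P); 
    for lo in range(-60,20,15):
        print(lo,[ (y,round(float(np.median(P[m,2])),1)) for y in range(44,70,4) for m in [(P[:,0]>lo)&(P[:,0]<lo+15)&(abs(P[:,1]-y)<2)] if m.sum()>3])
E
python3 -c "
from h import *
clip(5);clip(6)"
```

```text
-60 [(44, 6.5), (48, 18.5), (52, 20.1), (56, 8.3), (60, 9.0), (64, 9.0), (68, 9.8)]
-45 [(44, 6.5), (48, 6.3), (52, 7.0), (56, 7.8), (60, 8.3), (64, 8.9), (68, 9.7)]
-30 [(44, 6.6), (48, 6.5), (52, 7.0), (56, 7.7), (60, 8.4), (64, 8.9), (68, 9.7)]
-15 [(44, 6.7), (48, 6.4), (52, 7.1), (56, 7.5), (60, 8.2), (64, 9.0), (68, 9.6)]
0 [(44, 6.5), (48, 6.4), (52, 7.0), (56, 7.6), (60, 8.3), (64, 9.1), (68, 9.8)]
15 [(44, 1.5), (48, 6.3), (52, 7.0), (56, 7.6), (60, 8.4), (64, 9.1), (68, 9.6)]
-60 [(44, 4.3), (48, 17.8), (52, 15.2), (56, 4.8), (60, 4.3), (64, 3.7), (68, 4.0)]
-45 [(44, 4.3), (48, 3.7), (52, 4.0), (56, 3.9), (60, 3.8), (64, 3.7), (68, 3.9)]
-30 [(44, 4.2), (48, 4.0), (52, 3.9), (56, 3.8), (60, 3.7), (64, 3.7), (68, 3.9)]
-15 [(44, 4.3), (48, 3.9), (52, 3.9), (56, 3.8), (60, 3.8), (64, 3.8), (68, 3.9)]
0 [(44, 4.3), (48, 3.8), (52, 3.9), (56, 4.0), (60, 3.8), (64, 3.9), (68, 4.0)]
15 [(44, 3.3), (48, 3.9), (52, 4.0), (56, 3.8), (60, 3.8), (64, 3.8), (68, 3.9)]
```

The thumb plate is level, so the clip is fully down. Now I'll push along +x, which is tool -y.

Request:
{"api": "carry_out", "payload": {
  "deltas": [
    [[0,-2,0,0,0.5],[0,-5,0,0,0.5],[0,-8,0,0,0.5],[0,-11,0,0,0.5],[0,-14,0,0,0.5],[0,-17,0,0,0.5],[0,-20,0,0,0.5],[0,-23,0,0,0.5],[0,-26,0,0,0.5],[0,-28,0,0,0.5],[0,-30,0,0,0.5],[0,-30,0,0,0.5]]
  ]
}}

```text
t: 6.0
eef_pos: [0.5766, 0.013, -0.0186]
tool_rot: [[0.355, -0.935, 0.002], [-0.935, -0.355, -0.001], [0.002, -0.002, -1.0]]
ft_force: [-7.8, -2.3, 18.9]
opening: 0.0426
```

```bash
python3 -c "
from h import *
rep(7)
clip(7)"
```

```text
t 6.1 holder xy [-35.   25.9] z -18.585197087001763 F holder [-6.4 -0.8] 18.8 T [-0.05  1.32  0.13] yaw 0.36302860578718654 0.04246523686994314
tip toolz [-32.60260602 -31.93876149 -31.45766042]
-60 [(44, 3.9)]
-45 [(44, 4.3), (48, 7.6), (56, 3.7), (60, 3.6), (64, 3.7), (68, 3.9)]
-30 [(44, 4.3), (48, 17.3), (52, 15.7), (56, 4.8), (60, 4.3), (64, 3.9), (68, 3.9)]
-15 [(44, 4.2), (48, 3.8), (52, 3.9), (56, 3.8), (60, 3.9), (64, 3.8), (68, 4.0)]
0 [(44, 4.2), (48, 3.9), (52, 4.0), (56, 3.7), (60, 3.8), (64, 3.9), (68, 4.0)]
15 [(44, 1.7), (48, 1.9), (52, 1.6), (56, 1.7), (60, 2.0), (64, 1.9), (68, 1.7)]
```

View pics/wrist7.png

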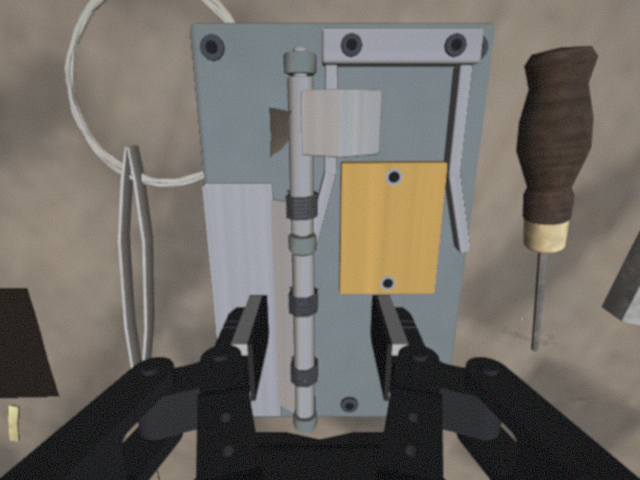

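The plate is now pushed up to the jaw (front edge at row 163, jaw at row 157), square and in the channel. Continuing.

Request:
{"api": "carry_out", "payload": {
  "deltas": [
    [[0,-2,0,0,0.5],[0,-5,0,0,0.5],[0,-8,0,0,0.5],[0,-11,0,0,0.5],[0,-14,0,0,0.5],[0,-17,0,0,0.5],[0,-20,0,0,0.5],[0,-22,0,0,0.5],[0,-24,0,0,0.5],[0,-26,0,0,0.5],[0,-28,0,0,0.5],[0,-28,0,0,0.5]]
  ]
}}

```text
t: 7.1
eef_pos: [0.6026, 0.023, -0.0185]
tool_rot: [[0.355, -0.935, 0.002], [-0.935, -0.355, -0.001], [0.002, -0.002, -1.0]]
ft_force: [-8.1, -3.1, 19.1]
opening: 0.0428
```

```bash
python3 -c "
from h import *
rep(8)
clip(8)"
```

```text
t 7.2 holder xy [-7.1 26. ] z -18.488688938176804 F holder [-8.  -0.1] 20.2 T [-0.13  1.51  0.16] yaw 0.36306658943045744 0.04261798872543089
tip toolz [-32.51888787 -31.78454032 -31.28322183]
-60 []
-45 []
-30 [(44, 4.1), (48, 4.2), (68, 3.6)]
-15 [(44, 4.2), (48, 10.8), (56, 19.8), (60, 18.2), (64, 3.7), (68, 3.8)]
0 [(44, 4.1), (48, 14.4), (52, 15.1), (56, 4.1), (60, 3.9), (64, 3.7), (68, 4.0)]
15 [(44, 1.7), (48, 1.8), (52, 1.8), (56, 1.7), (60, 1.6), (64, 1.5), (68, 1.5)]
```

View pics/wrist8.png

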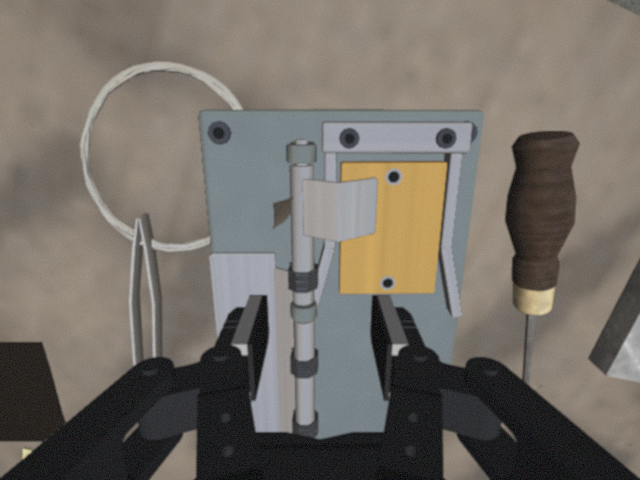

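The plate is beneath the jaw, with about 4–5 mm to the stop. Final slow push.

Request:
{"api": "carry_out", "payload": {
  "deltas": [
    [[0,-1,0,0,0.5],[0,-2,0,0,0.5],[0,-3,0,0,0.5],[0,-4,0,0,0.5],[0,-5,0,0,0.5],[0,-6,0,0,0.5],[0,-6,0,0,0.5]]
  ]
}}

```text
t: 7.78
eef_pos: [0.6069, 0.0247, -0.0186]
tool_rot: [[0.355, -0.935, -0.001], [-0.935, -0.355, -0.002], [0.001, 0.002, -1.0]]
ft_force: [-14.5, -4.6, 23.4]
opening: 0.0425
```

```bash
python3 -c "
from h import *
rep(9)
s=dict(np.load('pics/wrist9.png.npz'));cv2.imwrite('pics/w9z.png',cv2.resize(s['color'][110:350,270:500,::-1],None,fx=2.5,fy=2.5,interpolation=2))"
```

```text
t 7.8833 holder xy [-2.5 26.1] z -18.549539986811034 F holder [-15.5   0.6] 22.9 T [-0.24  2.56 -0.  ] yaw 0.36249702521882954 0.04262691592598364
tip toolz [-33.44730203 -32.02242298 -31.55671619]
```

View pics/w9z.png

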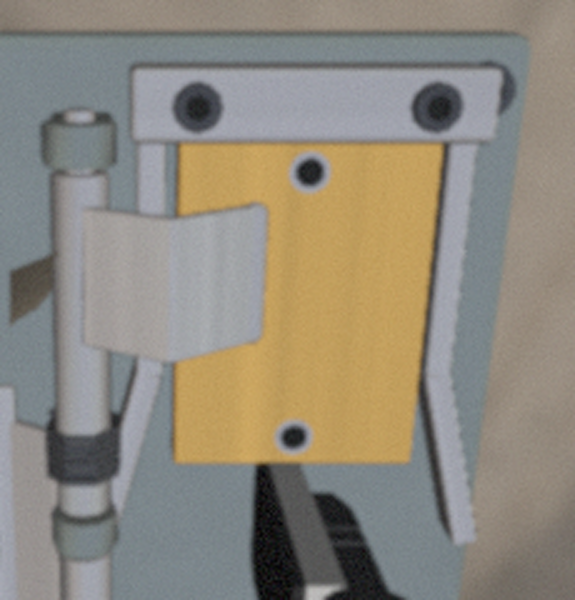

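The plate is flush with the stop and the push force rose to 15 N. I'll push 2 mm more, back off a little, then lift straight up.

Request:
{"api": "carry_out", "payload": {
  "deltas": [
    [[0,-1,0,0,0.5],[0,-2,0,0,0.5],[0,-2,0,0,0.5],[0,-2,0,0,0.5]]
  ]
}}

```text
t: 8.22
eef_pos: [0.6071, 0.0248, -0.0186]
tool_rot: [[0.354, -0.935, -0.005], [-0.935, -0.354, -0.002], [0.0, 0.006, -1.0]]
ft_force: [-22.4, -7.1, 28.7]
opening: 0.0431
```

Request:
{"api": "carry_out", "payload": {
  "deltas": [
    [[0,2,0,0,0.5],[0,4,0,0,0.5],[0,6,0,0,0.5],[0,8,0,0,0.5],[0,8,0,0,0.5]]
  ]
}}

```text
t: 8.63
eef_pos: [0.6047, 0.0239, -0.0183]
tool_rot: [[0.355, -0.935, 0.009], [-0.935, -0.355, 0.001], [0.002, -0.008, -1.0]]
ft_force: [4.0, 0.6, 11.3]
opening: 0.0428
```

```bash
python3 -c "
from h import *
rep(10)
s=dict(np.load('pics/wrist10.png.npz'));cv2.imwrite('pics/w10z.png',cv2.resize(s['color'][110:350,270:500,::-1],None,fx=2.5,fy=2.5,interpolation=2))"
```

```text
t 8.7333 holder xy [-4.8 26.1] z -18.307042426447136 F holder [ 3.5 -0.6] 11.8 T [ 0.4  -0.43 -0.09] yaw 0.36283391694760025 0.04270028715525906
tip toolz [-31.62355096 -31.20284953 -30.88390244]
```

View pics/w10z.png

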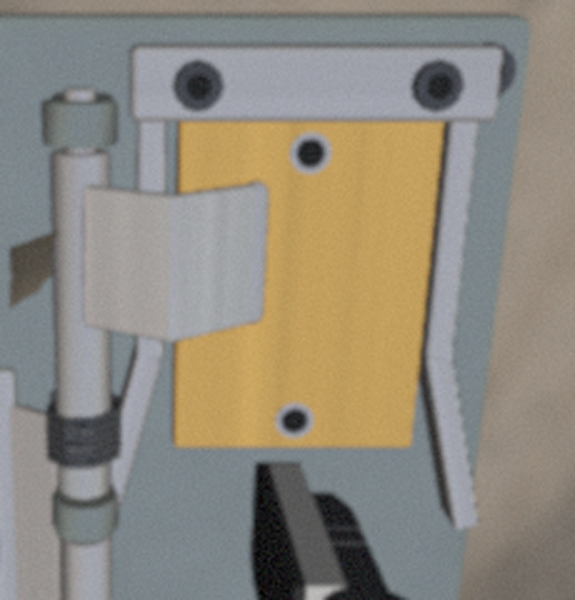

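The plate stays home and the finger is clear of it. Lifting.

Request:
{"api": "carry_out", "payload": {
  "deltas": [
    [[0,1,-2,0,0.5],[0,2,-4,0,0.5],[0,2,-7,0,0.5],[0,2,-10,0,0.5],[0,2,-14,0,0.5],[0,2,-20,0,0.5],[0,2,-35,0,0.5],[0,2,-55,0,0.5],[0,2,-75,0,0.5],[0,2,-95,0,0.5],[0,2,-110,0,0.5],[0,2,-110,0,0.5]]
  ]
}}

```text
t: 9.73
eef_pos: [0.6014, 0.0228, 0.0924]
tool_rot: [[0.355, -0.935, 0.006], [-0.935, -0.355, -0.0], [0.002, -0.005, -1.0]]
ft_force: [0.9, -0.2, -0.3]
opening: 0.0428
```

```bash
python3 -c "
from h import *
rep(11)
s=dict(np.load('pics/wrist11.png.npz'));cv2.imwrite('pics/w11z.png',cv2.resize(s['color'][60:310,220:480,::-1],None,fx=2.3,fy=2.3,interpolation=2))
a=.3617;R=np.array([[np.cos(a),-np.sin(a)],[np.sin(a),np.cos(a)]])
m=cv2.inRange(cv2.cvtColor(s['color'],cv2.COLOR_RGB2HSV),(15,120,100),(32,255,255))
for c in cv2.findContours(m,0,1)[0]:
    if cv2.contourArea(c)>1000:
        Q=np.array([pt(s,*p,.018)[:2] for p in c[:,0]]); h=(Q-[.6185,.0012])@R*1000; print(h.min(0),h.max(0),c[:,0].mean(0), [np.median([pt(s,*p)[2] for p in c[:,0]])])
"
```

```text
t 9.8333 holder xy [-10.   26.9] z 88.20290484903848 F holder [-0.4 -0.3] -0.1 T [-0.04  0.01 -0.04] yaw 0.36304887960630405 0.042900590660261445
tip toolz [-42.85341847 -41.20447543 -39.69634693]
[-38.73383079 171.54297919] [ 39.48817561 236.20162967] [ 57.61307902 222.626703  ] [np.float64(0.00940256611493791)]
[  9.2334242  -19.86041483] [59.43702822 17.70735725] [360.45    171.20625] [np.float64(0.019506419228955345)]
```

View pics/w11z.png

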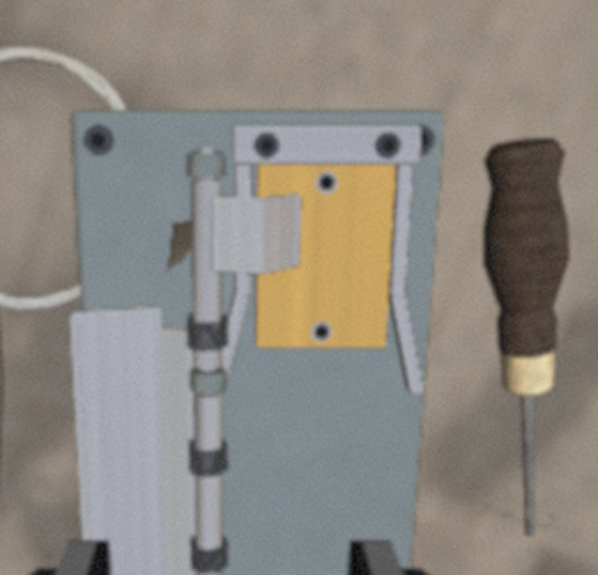

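View pics/side11z.png

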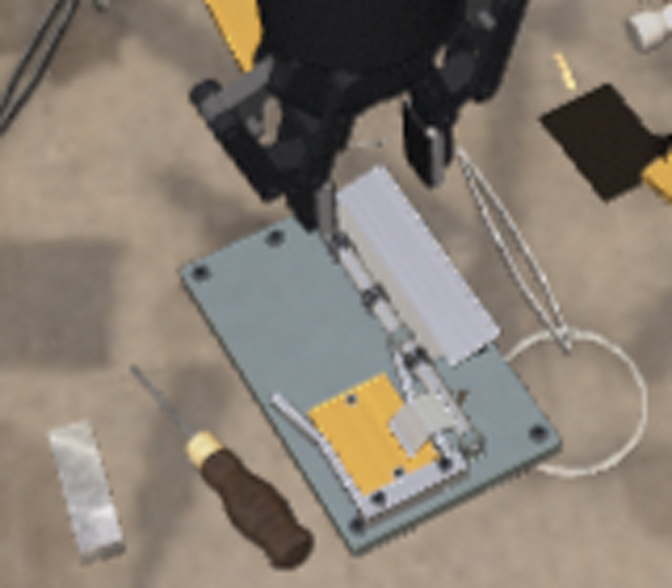

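Request:
{"api": "carry_out", "payload": {
  "deltas": [
    [[0,0,-20,0,0.5],[0,0,-40,0,0.5],[0,0,-40,0,0.5],[0,0,-40,0,0.5],[0,0,-40,0,0.5]]
  ]
}}

```text
t: 10.25
eef_pos: [0.5988, 0.0229, 0.1262]
tool_rot: [[0.355, -0.935, -0.003], [-0.935, -0.355, -0.0], [-0.001, 0.003, -1.0]]
ft_force: [-0.6, 0.5, -0.1]
opening: 0.0429
```

```bash
python3 -c "
from h import *
o=env.get_obs();print(o['ft_force'],o['t'],abs(o['qvel']).max())
print(env.job_done())"
```

```text
[-0.57376752  0.52089762 -0.08095922] 10.25 0.007773029910293342
the job is handed in; nothing more can be done
None
```

The brass plate is loaded against the end stop with the clip released on it. I handed the job in at about 10 s of the 35 s allowed; it gives no verdict.

**What I did:** I straddled the hinge with the gripper half open. One fingertip pressed the thumb plate down until depth showed it level, at about 18 N. The other fingertip pushed the plate about 54 mm beneath the raised jaw to the stop. The push force along the channel rose from about 8 N to 22 N as it came up against the stop. I then backed off about 2 mm and lifted straight up.

**Last checks:**
- **Plate:** its rear edge is at holder x of about 9 mm and its front edge meets the stop, so its centre is about 34–35 mm (home is 34 mm). It lies flat between the fences.
- **Clip:** the jaw looks to be resting on the plate. I did not measure the clip's angle or its pressing force.
- **Hand:** it is clear of everything, and the wrist force is about 0.
- **Bystanders:** the graver, steel bar and tweezers look unmoved.

**What disagreed:** the reported TCP height did not match the cameras. The real fingertips stood about 33 to 38 mm above the reported TCP, so I worked by depth and force instead. The three views also placed the holder up to about 3 mm apart; I used the wrist camera's estimate.

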